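# Sleeve the weld positioner and show the fit-up gauge

### The job

Set the weld positioner up for the next tube: slide the steel spacer sleeve over its upright spindle until it sits flat on the round faceplate, and let go of it. Then lift the flap of the tooling box, leave it standing open, draw the gauge plate hidden inside out of its slot and present it upright, centred a few centimetres above the spindle's tip, for the welder to see. Finish holding it still there, touching neither spindle nor sleeve; leave the other things on the bench alone.

Things in the scene. Friction and masses are not known exactly. Their poses are not given: they have to be found in the camera images.
- positioner: Weld positioner, fixed to the bench: grey base 120 x 120 x 36 mm, on it a round steel faceplate of 116 mm diameter whose top is 50 mm above the bench, and an upright steel spindle in its middle. Origin: on the bench, below the spindle; z up.
- spindle_foot (a point): Point on the spindle's axis at the faceplate's top, 50 mm above the bench; z up. The sleeve sits here when home.
- spindle_tip (a point): Top centre of the spindle, 137 mm above the bench (87 mm above the faceplate); z up. The spindle is 24 mm in diameter and tapers to 14 mm over its top 8 mm.
- sleeve: Loose steel spacer sleeve standing upright on the bench: a tube 44 mm outside, 27 mm bore, 60 mm high, about 0.25 kg. Origin: centre of its lower end; z along its axis.
- box: Grey steel box fixed to the bench, 130 mm (x) by 150 mm (y) by 95 mm high, walls 5 mm, covered by a flap hinged along its +x edge, away from the robot. Origin: on the bench at its middle; x points from the T-bar's side to the hinge. In its middle low rails (top 45 mm above the bench) hold the hidden gauge on edge.
- flap (a joint): Angle of the flap in rad: 0 shut, 1.57 upright, stop at 1.7. It may start slightly ajar. Its hinge is stiff: the flap (0.2 kg) stays at whatever angle it is left, and needs about 3 N at the T-bar.
- flap_bar (a point): Middle of the flap's T-bar: a round bar 16 mm thick and 40 mm long, parallel to the box's y, its axis 36 mm above the flap's underside (24 mm clear gap), on one 10 mm stem at its middle, 115 mm from the hinge line. The point's axes turn with the flap. Pinched by its two ends, the bar turns between the fingers as the flap swings.
- flap_hinge (a point): Middle of the flap's hinge line, at the box's +x top edge, 95.5 mm above the bench; the line runs along the box's y axis. Rotation about +y by the joint angle opens the flap (the T-bar rises and goes to the box's +x).
- gauge: Loose steel gauge plate, about 0.3 kg, on edge in its slot in the box, feet 5 mm above the bench, about 2 mm play. 86 mm wide (x, along the box's x), 8 mm thick (y), 55 mm high, with a notch 46 mm wide and 25 mm high below; on top, in the middle, a grip block 30 mm (x) by 14 mm (y) by 30 mm high: 85 mm in all. Origin: middle of its underside, level with the feet; z up.
- offcut: Bystander: loose ring of thin tube, 76 mm outside, 45 mm high, standing at the bench's far side. Origin: centre of its underside.
- brush: Bystander: wooden brush lying on the far side of the bench. Origin: its underside.
- square: Bystander: steel L-shaped welding square, legs about 70 and 80 mm, 16 to 20 mm thick, lying beyond the middle of the bench. Origin: underside, in the middle of one leg.
There are look-alikes about, which are no part of the job. Leave any black or turquoise look-alike of the box alone. What is shaped like the sleeve but green is not meant.

How it is judged:
By the outcome, as a careful person would: the job done as asked, in the order asked, and still so for the second after the job is handed in, while the arm keeps its last pose, push and grip.
It also fails if it takes over 70 s, if anything falls off the work surface, if the arm or the gripper's body presses on something with over 40 N, if the wrist force passes 120 N, or if a joint passes its speed limit or range.

### The arm

A 6-joint arm with a two-finger parallel gripper is mounted at the origin on the work surface. World frame = base frame: x ahead of the robot, y to its left, z up, the work surface at z = 0. Lengths are in m, angles in rad, forces in N, time in s.
With the tool pointing down it reaches from about 0.325 to 0.9 m from the base axis. Payload 6.1 kg.
Tool frame: the origin (TCP) lies at the very end of the fingers, on their centre line; the grasp point (between the pads) lies 19 mm behind it; z points along the fingers, y is the line along which they close (so a half turn about z gives the same grasp; the last joint's range is limited). The gripper opens to 85 mm and grips with 20 to 120 N. Pads are 22 mm wide; open, the fingers measure 114 mm over their backs; the gripper's body (76 mm by 85 mm) begins 54 mm behind the grasp point. The pads swing forward as they close: fully open they stand 13 mm farther back than shut.
Start: joints at [-1.243, 0.22, 1.526, -0, 1.395, -0.126], TCP at [0.274, -0.562, 0.194] pointing down, gripper open.
Joint ranges: [-2.98, 2.98], [-0.91, 2.08], [0.09, 2.57], [-1.24, 4.39], [0.2, 2.65], [-2.68, 2.68]. Speed limits (rad/s): [2.57, 2.57, 3.01, 3.14, 3.14, 3.14].

### API

Orientations are given as a unit quaternion [x, y, z, w].
In Python, from station import * gives the robot as it stands.
- The arm moves only by the shell command python3 -m jog 'ROWS'. ROWS is JSON, a list of rows, each a list of 3 entries, a list of its own where there are three numbers: the shift along the tool's x, y, z in cm, then the turn about the tool's z in rad, then the closure, from 0 (fully open) to 1 (shut). In form: [[[tx, ty, tz], spin, claw], ...]. A call has 1 to 10 rows; each row shifts and turns the commanded pose from where the row before left it, along the tool's axes as they then stand; what a row does not reach is not made up. A row lasts 1/8 s, in which the tool goes at most 62.5 mm and 10.7 degrees, less where a joint would pass 70% of its speed; a pose out of reach is approached as far as the arm can. A call with a gripper value outside its range is refused whole. The fingers move at their own pace and stop on an object; the grip force is fixed at half the most. Time passes only in rows, so rows that do not move let the fingers close. It gives the time, the measured TCP pose, the force, the opening and the grip force at its end, in the units of the state.
- observe(): the state, without advancing time (a new reading comes with each control period).
- camera(name): name is "side" or "top" or "wrist"; returns a dict with "image" (480x640x3 uint8, blue, green, red), "depth" (480x640 float32, m along the optical axis (not along the pixel's ray), 0 where there is no reading), "K" (3x3 intrinsics, pixels), "world_to_cam" (4x4, takes a point from world to camera coordinates). Camera axes: x right, y down, z forward; pixel columns grow to the right and rows downward; lengths in m; the calibration is good to about 2 mm. The wrist camera is an equidistant fisheye: a pixel r from the principal point sees the ray r / f radians off the axis. A picture is of the moment at which its call begins.
- finish_job(): hands the job in; it is judged then, once.
The state is a dict: "time_s": time; "joint_positions": joint angles; "qvel": joint speeds; "tau": joint torques, N m; "position": TCP position; "eef_rot": TCP orientation; "ft_force": force on the tool from outside, world axes, zero at the start; "ft_torque": the same for the moment, N m; "opening": finger opening in m; "grip_force": force on a finger pad.
Only numpy, scipy, OpenCV 4.12 (cv2) and the standard library are available. Lean on these libraries where they do the work, as an engineer would, in place of code of your own. Each camera call takes 0.05 s, during which the arm holds its last target. There are 200 camera calls.

## Working session

There is one attempt and no reset: what is moved stays moved. The work goes in short steps, Python scripts to look and compute and a shell command to move; the robot and the scene stay as the last step left them, time stands still between calls to the robot, and variables do not carry over. Pictures are saved under pics/ and viewed, at most 10 in all, crops included, and the job is handed in when it is done.

```bash
mkdir -p pics; ls
python3 - <<'E'
from station import *
import cv2,numpy as np
o=observe();print({k:np.round(v,3) for k,v in o.items()})
for n in("top","side"):
    c=camera(n);cv2.imwrite(f"pics/{n}0.png",c["image"]);np.savez(f"{n}0.npz",**c)
    print(n,c["K"],np.round(c["world_to_cam"],4))
E
```

```text
pics
{'time_s': np.float64(0.0), 'joint_positions': array([-1.243,  0.221,  1.528,  0.   ,  1.395, -0.126]), 'qvel': array([-0.   ,  0.   , -0.   , -0.   ,  0.001, -0.   ]), 'tau': array([ 4.0000e-03, -4.9690e+01, -3.8939e+01, -0.0000e+00,  1.1000e-02,
       -0.0000e+00]), 'position': array([ 0.274, -0.561,  0.193]), 'eef_rot': array([ 0.974,  0.225, -0.   , -0.001]), 'ft_force': array([-0.532,  0.103,  0.026]), 'ft_torque': array([ 0.03 , -0.009,  0.002]), 'grip_force': np.float64(0.0), 'opening': np.float64(0.085)}
top [[436.35184636   0.         320.95730453]
 [  0.         436.35184636 250.14602146]
 [  0.           0.           1.        ]] [[ 0.0051 -0.9998  0.0183  0.0424]
 [-0.9961 -0.0067 -0.0876  0.5424]
 [ 0.0877 -0.0178 -0.996   0.9   ]
 [ 0.      0.      0.      1.    ]]
side [[573.74279445   0.         315.50510881]
 [  0.         573.74279445 238.49499797]
 [  0.           0.           1.        ]] [[-0.7748 -0.6319  0.0226  0.4461]
 [-0.3555  0.4058 -0.842   0.2717]
 [ 0.5229 -0.6603 -0.539   0.9916]
 [ 0.      0.      0.      1.    ]]
```

View pics/top0.png

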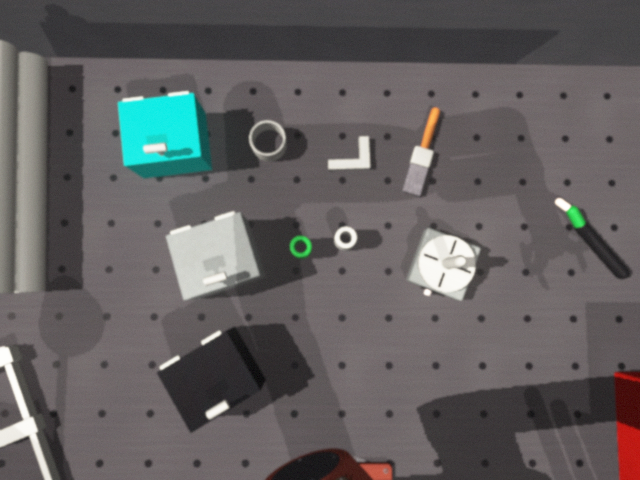

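View pics/side0.png

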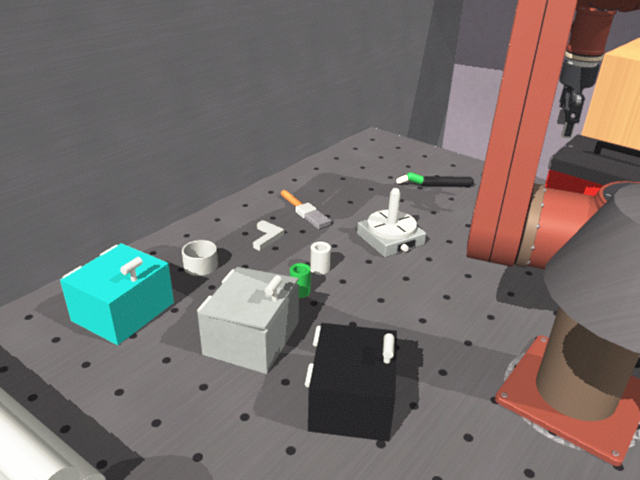

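The top view shows two sleeve shapes: green at (300,246), which is excluded, and bare steel/white at (345,238), which is the sleeve. Of the three boxes, turquoise (165,135) and black (212,380) are excluded, so grey at (213,255) is the one meant. The positioner is at (447,263), with its spindle tip leaning right in view.

```bash
cat > h.py <<'E'
import numpy as np,cv2
def cloud(c):
    d=c["depth"].astype(float);K=c["K"];v,u=np.mgrid[:480,:640]
    P=np.stack([(u-K[0,2])/K[0,0]*d,(v-K[1,2])/K[1,1]*d,d],-1)
    T=np.linalg.inv(c["world_to_cam"]);W=P@T[:3,:3].T+T[:3,3];W[d==0]=np.nan
    return W
def onplane(c,uv,z):
    K=c["K"];T=np.linalg.inv(c["world_to_cam"]);r=T[:3,:3]@[(uv[0]-K[0,2])/K[0,0],(uv[1]-K[1,2])/K[1,1],1]
    return T[:3,3]+r*(z-T[2,3])/r[2]
E
python3 - <<'E'
from h import *
for n,rois in (("top",dict(sleeve=(325,218,370,260),green=(285,230,317,262),pos=(400,220,490,305),box=(160,205,265,302))),("side",dict(sleeve=(305,238,335,276),pos=(350,185,430,255),box=(195,265,302,370)))):
    c=np.load(n+"0.npz");W=cloud(c);im=c["image"]
    for k,(a,b,e,f) in rois.items():
        w=W[b:f,a:e].reshape(-1,3);z=w[:,2]
        def rep(lab,lo,hi):
            p=w[(z>lo)&(z<hi)]
            if len(p)<4: return print(n,k,lab,len(p))
            r=cv2.minAreaRect(p[:,:2].astype(np.float32)*1000)
            print(n,k,lab,len(p),"mean",p.mean(0).round(4),"rect",np.round(r[0],1),np.round(r[1],1),round(r[2],1))
        if k in("sleeve","green"): rep("top",.052,.07)
        if k=="pos": rep("tip",.128,.15);rep("shaft",.07,.125);rep("plate",.044,.056)
        if k=="box": rep("bar",.118,.17);rep("lid",.085,.11)
        print(n,k,"zmax",np.nanmax(z).round(4))
t=np.load("top0.npz")["image"][195:305,155:490]
cv2.imwrite("pics/crop.png",cv2.resize(t,None,fx=2.35,fy=2.35,interpolation=cv2.INTER_CUBIC))
E
```

```text
top sleeve top 230 mean [ 0.5655 -0.0025  0.06  ] rect [565.5  -2.7] [42.7 41.1] 0.8
top sleeve zmax 0.0641
top green top 231 mean [0.5462 0.0889 0.06  ] rect [546.2  88.9] [42.9 40.7] 0.3
top green zmax 0.0644
top pos tip 124 mean [ 0.5138 -0.2108  0.1349] rect [ 513.8 -212.5] [22.7 22.4] 27.4
top pos shaft 109 mean [ 0.5126 -0.2036  0.0978] rect [ 513.1 -206.3] [23.8 12.4] 8.9
top pos plate 2209 mean [ 0.5132 -0.2098  0.0506] rect [ 514.2 -212.5] [113.5 115.3] 0.3
top pos zmax 0.1404
top box bar 201 mean [0.4783 0.2413 0.1455] rect [478.7 241.8] [16.  39.9] 18.2
top box lid 5213 mean [0.5263 0.2575 0.1038] rect [526.4 258.4] [137.  150.5] 18.4
top box zmax 0.152
side sleeve top 235 mean [0.5583 0.017  0.0581] rect [557.7  36.4] [ 42.5 127. ] 12.9
side sleeve zmax 0.063
side pos tip 55 mean [ 0.5138 -0.2094  0.1335] rect [ 514.2 -210.4] [21.3 19.2] 85.0
side pos shaft 207 mean [ 0.5117 -0.2063  0.0976] rect [ 511.7 -207.4] [23.8 17.4] 34.6
side pos plate 913 mean [ 0.5106 -0.2052  0.0497] rect [ 514.9 -212.8] [113.6 119.4] 23.1
side pos zmax 0.1402
side box bar 208 mean [0.4761 0.2446 0.1412] rect [478.9 242.7] [17.3 44. ] 22.8
side box lid 4239 mean [0.517  0.2686 0.1016] rect [526.8 257.5] [137.9 155.3] 18.7
side box zmax 0.15
```

View pics/crop.png

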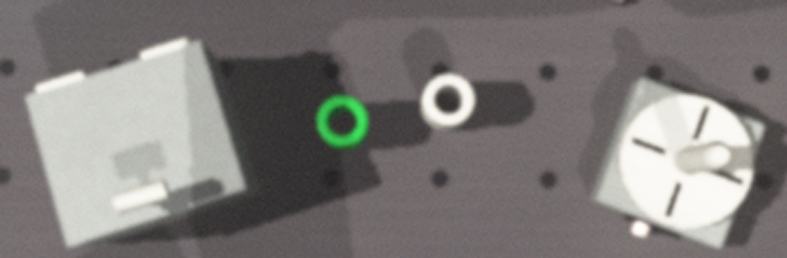

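The crop confirms it: bare steel sleeve at (447,100), green look-alike at (342,120), grey box with its T-bar at (138,197), spindle to the right. First I'll turn the tool and raise it slightly.

```bash
cat >> h.py <<'E'
def togo(target=None,phi=None):
    from station import observe
    from scipy.spatial.transform import Rotation as R
    o=observe();r=R.from_quat(o["eef_rot"]);x=r.as_matrix()[:,0];h=np.arctan2(x[1],x[0])
    s="t %.2f pos %s phi %.3f q %s F %s open %.4f grip %.1f"%(o["time_s"],np.round(o["position"],4),h,np.round(o["joint_positions"],2),np.round(o["ft_force"],1),o["opening"],o["grip_force"])
    if target is not None: s+="\n  shift cm %s"%np.round(r.inv().apply(np.array(target)-o["position"])*100,2)
    if phi is not None: s+=" spin %.3f"%((h-phi+np.pi)%(2*np.pi)-np.pi)
    print(s)
E
python3 -m jog '[[[0,0,-1],-0.18,0],[[0,0,-1],-0.18,0],[[0,0,-1],-0.18,0],[[0,0,0],-0.18,0],[[0,0,0],-0.18,0],[[0,0,0],-0.18,0],[[0,0,0],0,0]]'
python3 -c "
from h import *;togo([.565,-.003,.15],1.571)"
```

```text
time_s: 0.98
position: [0.2739, -0.5614, 0.2236]
eef_rot: [0.721, 0.693, 0.0, -0.0]
ft_force: [-0.2, -0.1, -0.6]
opening: 0.0853
grip_force: 0.0
t 0.97 pos [ 0.2739 -0.5614  0.2236] phi 1.532 q [-1.24  0.2   1.49 -0.    1.45 -1.2 ] F [-0.2 -0.1 -0.6] open 0.0853 grip 0.0
  shift cm [56.92 26.94  7.41] spin -0.039
```

```bash
python3 -m jog '[[[3,1.4,0],0,0],[[5.2,2.5,0],0,0],[[5.2,2.5,0],0,0],[[5.2,2.5,0],0,0],[[5.2,2.5,0],0,0],[[5.2,2.5,0],0,0],[[5.2,2.5,0],0,0],[[5.2,2.5,0],0,0],[[5.2,2.5,0],0,0],[[5.2,2.5,0],0,0]]'
python3 -m jog '[[[4,1.8,0],0,0],[[3,1.2,0],0,0],[[0,0,0],-0.039,0],[[0,0,0],0,0],[[0,0,0],0,0]]'
python3 -c "
from h import *;togo([.5655,-.003,.023],1.571)"
```

```text
time_s: 2.22
position: [0.5318, -0.0711, 0.2243]
eef_rot: [0.722, 0.692, 0.0, 0.0]
ft_force: [-0.3, -1.4, 0.2]
opening: 0.0855
grip_force: 0.0
time_s: 2.85
position: [0.5636, -0.0044, 0.2241]
eef_rot: [0.707, 0.707, -0.0, -0.0]
ft_force: [0.1, -0.7, 0.5]
opening: 0.0856
grip_force: 0.0
t 2.85 pos [ 0.5636 -0.0044  0.2241] phi 1.570 q [-0.15  0.06  1.65 -0.    1.43 -0.15] F [ 0.1 -0.7  0.5] open 0.0856 grip 0.0
  shift cm [ 0.14  0.19 20.11] spin -0.001
```

```bash
python3 -m jog '[[[0.1,0.2,4],0,0],[[0,0,5],0,0],[[0,0,5],0,0],[[0,0,3],0,0],[[0,0,2],0,0],[[0,0,1.1],0,0],[[0,0,0],0,0],[[0,0,0],0,0.3]]'
python3 -m jog '[[[0,0,0],0,0.4],[[0,0,0],0,0.5],[[0,0,0],0,0.6],[[0,0,0],0,0.7],[[0,0,0],0,0.8],[[0,0,0],0,0.8]]'
python3 -c "
from h import *;togo([.514,-.2125,.19],1.571)"
```

```text
time_s: 3.85
position: [0.5671, -0.0033, 0.0246]
eef_rot: [0.706, 0.708, 0.001, 0.001]
ft_force: [-0.2, 0.0, -0.1]
opening: 0.0701
grip_force: 0.0
time_s: 4.6
position: [0.5658, -0.0031, 0.0232]
eef_rot: [0.706, 0.708, -0.0, -0.0]
ft_force: [0.5, 0.3, 0.9]
opening: 0.017
grip_force: 0.2
t 4.60 pos [ 0.5658 -0.0031  0.0232] phi 1.573 q [-0.14  0.27  1.82  0.    1.06 -0.15] F [0.5 0.3 0.9] open 0.0170 grip 0.2
  shift cm [-20.93  -5.22 -16.68] spin 0.002
```

Opening 17 mm, so the grasp missed. I'll look.

Run:
```python
from h import *;from station import *
a=camera("side")["image"][170:370,180:440];b=camera("wrist")["image"]
cv2.imwrite("pics/m.png",np.hstack([cv2.resize(a,(390,300)),cv2.resize(b,(400,300))]))
```

```text
(no output)
```

View pics/m.png

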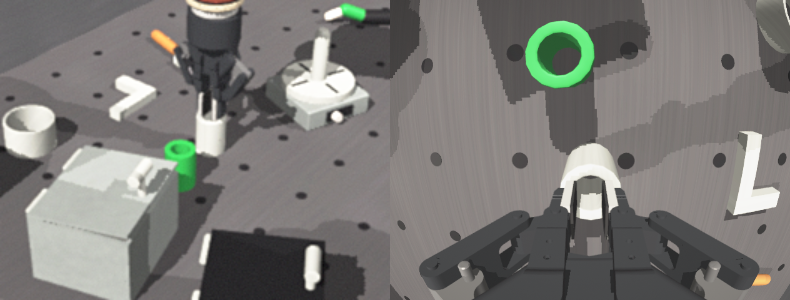

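Run:
```python
from h import *;from station import *
for n in("side","top"):
    c=camera(n);W=cloud(c);im=c["image"].astype(int)
    m=(im.min(-1)>120)&(np.ptp(im,axis=-1)<30)&(W[...,2]>.004)&(W[...,2]<.07)&(abs(W[...,0]-.565)<.06)&(abs(W[...,1]+.0)<.06)
    p=W[m];print(n,len(p),p.mean(0).round(3),p.min(0).round(3),p.max(0).round(3))
    t=p[p[:,2]>.055];print(len(t));
    if len(t)>4:print(cv2.minAreaRect((t[:,:2]*1000).astype(np.float32)))
a=camera("side")["image"][215:285,290:350]
b=camera("wrist")["image"][200:440,220:420]
cv2.imwrite("pics/m2.png",np.hstack([cv2.resize(a,(380,443),interpolation=cv2.INTER_CUBIC),cv2.resize(b,(370,443))]))
```

```text
side 492 [0.559 0.007 0.038] [ 0.506 -0.054  0.004] [0.587 0.02  0.07 ]
106
((565.9285278320312, 1.1098175048828125), (43.30849838256836, 34.602787017822266), 5.462172508239746)
top 10 [0.549 0.01  0.024] [0.545 0.005 0.013] [0.553 0.014 0.041]
0
```

View pics/m2.png

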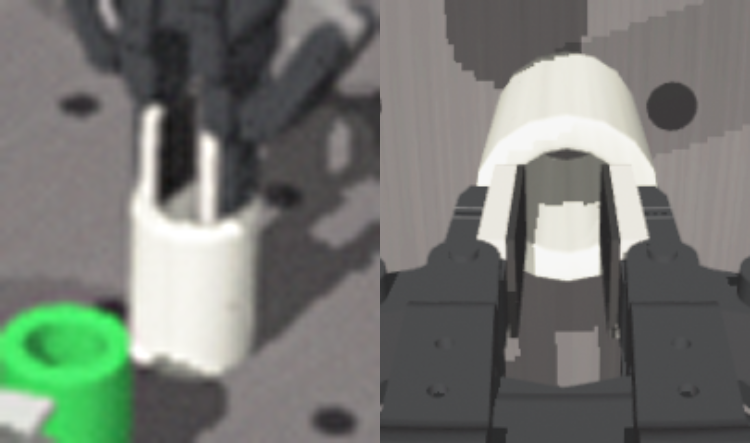

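The sleeve still stands at about (0.566, 0), and the fingers look to be inside its bore. I'll lift straight out with the fingers unchanged and measure again.

```bash
python3 -m jog '[[[0,0,-1],0,0.8],[[0,0,-2],0,0.8],[[0,0,-3],0,0.8],[[0,0,-4],0,0.8],[[0,0,0],0,0.8]]'
python3 - <<'E'
from h import *;from station import *
togo()
c=camera("side");W=cloud(c);im=c["image"].astype(int)
m=(im.min(-1)>120)&(np.ptp(im,axis=-1)<30)&(W[...,2]>.004)&(abs(W[...,0]-.565)<.05)&(abs(W[...,1])<.05)
p=W[m];print(len(p),p.min(0).round(3),p.max(0).round(3))
t=p[(p[:,2]>.055)&(p[:,2]<.065)];print(cv2.minAreaRect((t[:,:2]*1000).astype(np.float32)))
a=c["image"][170:290,270:370]
b=camera("wrist")["image"]
cv2.imwrite("pics/m3.png",np.hstack([cv2.resize(a,(330,400),interpolation=cv2.INTER_CUBIC),cv2.resize(b,(460,400))]))
E
```

```text
time_s: 5.52
position: [0.5695, -0.0036, 0.1293]
eef_rot: [0.706, 0.708, 0.003, 0.004]
ft_force: [0.0, 0.1, -0.3]
opening: 0.0169
grip_force: 0.0
t 5.53 pos [ 0.5695 -0.0036  0.1293] phi 1.573 q [-0.14  0.14  1.75  0.    1.25 -0.15] F [ 0.   0.1 -0.3] open 0.0169 grip 0.0
879 [ 0.515 -0.025  0.004] [0.615 0.035 0.422]
((566.1714477539062, -3.5531883239746094), (41.96821212768555, 45.257789611816406), 39.333839416503906)
```

View pics/m3.png

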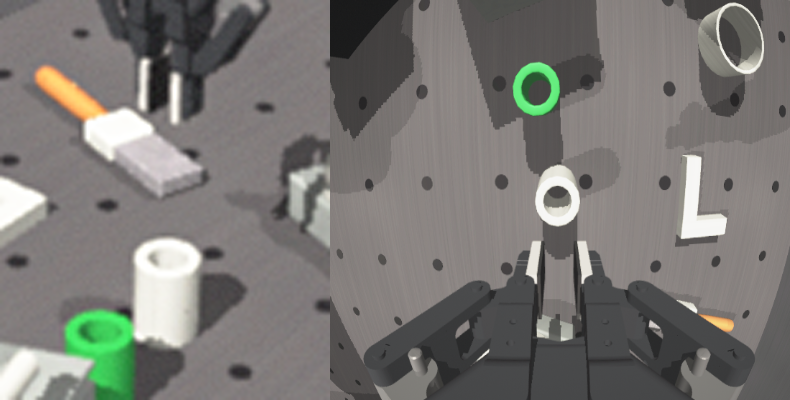

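Run:
```python
from h import *;from station import *
togo()
c=camera("side");W=cloud(c)
r=W[175:215,305:335].reshape(-1,3)
r=r[(abs(r[:,0]-.566)<.04)&(abs(r[:,1])<.04)]
i=r[:,2].argsort()[:6];print(r[i].round(3));
c=camera("side");W2=W[185:210,308:332]
for k in (190,195,200,203,206): print(k,[(int(u),W[k,u].round(3).tolist()) for u in range(310,330,4)])
o=observe();print(o["joint_positions"].round(4),o["qvel"].round(3))
```

```text
t 5.62 pos [ 0.5666 -0.0032  0.1249] phi 1.573 q [-0.14  0.14  1.75  0.    1.25 -0.15] F [-0.7  0.2 -0.1] open 0.0170 grip 0.0
[[ 0.555 -0.003  0.16 ]
 [ 0.553 -0.008  0.161]
 [ 0.576 -0.002  0.162]
 [ 0.554  0.002  0.163]
 [ 0.552 -0.01   0.163]
 [ 0.557  0.005  0.163]]
190 [(310, [0.826, -0.282, -0.0]), (314, [0.583, 0.004, 0.198]), (318, [0.575, -0.0, 0.199]), (322, [0.802, -0.306, -0.001]), (326, [0.549, 0.007, 0.211])]
195 [(310, [0.807, -0.259, -0.0]), (314, [0.578, 0.009, 0.19]), (318, [0.576, -0.001, 0.186]), (322, [0.559, 0.007, 0.196]), (326, [0.552, 0.003, 0.197])]
200 [(310, [0.789, -0.237, -0.0]), (314, [0.579, 0.008, 0.177]), (318, [0.574, -0.0, 0.175]), (322, [0.557, 0.008, 0.185]), (326, [0.551, 0.002, 0.185])]
203 [(310, [0.779, -0.226, -0.001]), (314, [0.578, 0.009, 0.171]), (318, [0.577, -0.004, 0.166]), (322, [0.56, 0.004, 0.175]), (326, [0.55, 0.003, 0.179])]
206 [(310, [0.747, -0.186, 0.018]), (314, [0.759, -0.218, 0.0]), (318, [0.75, -0.224, 0.001]), (322, [0.559, 0.006, 0.17]), (326, [0.551, 0.002, 0.171])]
[-0.1448  0.1412  1.7552  0.      1.2463 -0.1468] [ 0.     0.016  0.009  0.001 -0.002  0.001]
```

Run:
```python
from h import *;from station import *
togo()
for n in("side",):
    c=camera(n);W=cloud(c).reshape(-1,3);
    w=W[(abs(W[:,0]-.566)<.08)&(abs(W[:,1]+.003)<.08)&(W[:,2]>.14)]
    for z in np.arange(.155,.36,.01):
        s=w[abs(w[:,2]-z)<.005]
        if len(s)>3: print(round(z,3),len(s),"x",s[:,0].min().round(3),s[:,0].max().round(3),"y",s[:,1].min().round(3),s[:,1].max().round(3))
```

```text
t 5.72 pos [ 0.5651 -0.003   0.1227] phi 1.573 q [-0.14  0.14  1.76  0.    1.25 -0.15] F [-0.6 -0.1  0.1] open 0.0175 grip 0.0
0.165 65 x 0.545 0.586 y -0.016 0.009
0.175 93 x 0.543 0.589 y -0.014 0.01
0.185 88 x 0.542 0.59 y -0.015 0.01
0.195 72 x 0.543 0.589 y -0.015 0.009
0.205 121 x 0.526 0.608 y -0.015 0.011
0.215 177 x 0.52 0.613 y -0.017 0.013
0.225 173 x 0.514 0.616 y -0.02 0.015
0.235 194 x 0.508 0.624 y -0.024 0.017
0.245 206 x 0.502 0.628 y -0.017 0.019
0.255 270 x 0.5 0.63 y -0.015 0.019
0.265 228 x 0.513 0.614 y -0.013 0.019
0.275 122 x 0.525 0.603 y -0.013 0.011
0.285 68 x 0.527 0.577 y -0.02 0.034
0.295 179 x 0.527 0.591 y -0.019 0.036
0.305 183 x 0.528 0.592 y -0.024 0.037
0.315 188 x 0.527 0.593 y -0.023 0.037
0.325 195 x 0.528 0.594 y -0.023 0.038
0.335 249 x 0.528 0.602 y -0.035 0.036
0.345 101 x 0.528 0.583 y -0.009 0.036
0.355 231 x 0.526 0.598 y -0.03 0.038
```

The cameras put the fingertips about 36 mm above the reported TCP height. The fingers therefore closed at the sleeve's rim. I'll allow for that offset from here on: open, go down further, close.

```bash
python3 -m jog '[[[0,0,0],0,0],[[0,0,0],0,0],[[0,0,0],0,0],[[0,0,0],0,0],[[0,0,0],0,0],[[0,0,4],0,0],[[0,0,4],0,0],[[0,0,3],0,0],[[0,0,1.5],0,0],[[0,0,1],0,0]]'
python3 -m jog '[[[0,0,0],0,0],[[0,0,0],0,0.3],[[0,0,0],0,0.4],[[0,0,0],0,0.6],[[0,0,0],0,0.8],[[0,0,0],0,0.8],[[0,0,0],0,0.8],[[0,0,0],0,0.8]]'
python3 -c "
from h import *;togo([.514,-.2125,.19],1.571)"
```

```text
time_s: 7.02
position: [0.5661, -0.0031, -0.012]
eef_rot: [0.706, 0.708, 0.0, 0.0]
ft_force: [0.3, -0.6, -0.6]
opening: 0.0853
grip_force: 0.0
time_s: 8.02
position: [0.5669, -0.0032, -0.0105]
eef_rot: [0.706, 0.708, 0.001, 0.001]
ft_force: [-0.8, 0.3, 5.5]
opening: 0.0428
grip_force: 60.8
t 8.03 pos [ 0.5669 -0.0032 -0.0105] phi 1.573 q [-0.14  0.32  1.83  0.    0.99 -0.15] F [-0.8  0.3  5.5] open 0.0428 grip 60.8
  shift cm [-20.93  -5.29 -20.06] spin 0.002
```

```bash
python3 -m jog '[[[0,0,-1],0,0.8],[[0,0,-3],0,0.8],[[0,0,-4],0,0.8],[[0,0,-4],0,0.8],[[0,0,-4],0,0.8],[[-2,-0.5,0],0,0.8],[[-4,-1,0],0,0.8],[[-4,-1,0],0,0.8],[[-4,-1,0],0,0.8],[[-3,-0.8,0],0,0.8]]'
python3 -m jog '[[[-2.5,-0.6,0],0,0.8],[[-1.4,-0.4,0],0,0.8],[[0,0,0],0,0.8],[[0,0,0],0,0.8],[[0,0,0],0,0.8]]'
cat > sl.py <<'E'
from h import *;from station import *
togo([.514,-.2125,.1],1.571)
for n in("side","top"):
    c=camera(n);W=cloud(c);im=c["image"].astype(int)
    near=(abs(W[...,0]-.514)<.05)&(abs(W[...,1]+.2125)<.05)
    m=near&(im.min(-1)>110)&(np.ptp(im,axis=-1)<30)&(W[...,2]>.06)&(W[...,2]<.26)
    p=W[m];
    for z in np.arange(.065,.26,.01):
        s=p[abs(p[:,2]-z)<.005]
        if len(s)>3: print(n,round(z,3),len(s),"x",s[:,0].min().round(3),s[:,0].max().round(3),"y",s[:,1].min().round(3),s[:,1].max().round(3))
    v,u=np.nonzero(m);print(u.min(),u.max(),v.min(),v.max());np.savez(n+"1.npz",**c)
E
python3 sl.py
```

```text
time_s: 9.28
position: [0.5207, -0.1749, 0.1459]
eef_rot: [0.707, 0.707, -0.001, -0.002]
ft_force: [0.8, 0.2, -2.6]
opening: 0.0425
grip_force: 61.6
time_s: 9.9
position: [0.5134, -0.2112, 0.1481]
eef_rot: [0.706, 0.708, 0.0, -0.0]
ft_force: [-0.2, 0.7, -3.9]
opening: 0.0426
grip_force: 61.6
t 9.90 pos [ 0.5134 -0.2112  0.1481] phi 1.574 q [-0.53  0.09  1.76  0.    1.29 -0.54] F [-0.2  0.7 -3.9] open 0.0426 grip 61.6
  shift cm [-0.13  0.06  4.81] spin 0.003
side 0.065 36 x 0.504 0.523 y -0.218 -0.198
side 0.075 36 x 0.503 0.527 y -0.217 -0.2
side 0.085 33 x 0.503 0.524 y -0.221 -0.199
side 0.095 43 x 0.502 0.526 y -0.219 -0.198
side 0.105 37 x 0.503 0.526 y -0.217 -0.2
side 0.115 38 x 0.502 0.524 y -0.217 -0.198
side 0.125 41 x 0.503 0.525 y -0.215 -0.199
side 0.135 44 x 0.505 0.525 y -0.22 -0.2
side 0.155 8 x 0.496 0.527 y -0.202 -0.193
side 0.165 74 x 0.492 0.532 y -0.22 -0.187
side 0.175 74 x 0.491 0.531 y -0.218 -0.187
side 0.185 75 x 0.488 0.538 y -0.216 -0.188
side 0.195 90 x 0.486 0.55 y -0.209 -0.188
side 0.205 104 x 0.486 0.547 y -0.225 -0.187
side 0.215 175 x 0.487 0.546 y -0.235 -0.187
side 0.225 24 x 0.486 0.542 y -0.208 -0.193
384 408 153 220
top 0.065 16 x 0.504 0.524 y -0.206 -0.2
top 0.075 19 x 0.503 0.525 y -0.209 -0.201
top 0.085 14 x 0.503 0.523 y -0.209 -0.2
top 0.095 24 x 0.502 0.526 y -0.214 -0.2
top 0.105 17 x 0.504 0.523 y -0.207 -0.201
top 0.115 17 x 0.503 0.523 y -0.207 -0.201
top 0.125 6 x 0.507 0.518 y -0.202 -0.201
top 0.165 47 x 0.492 0.532 y -0.225 -0.189
top 0.175 51 x 0.492 0.533 y -0.222 -0.188
top 0.185 48 x 0.493 0.532 y -0.219 -0.189
top 0.195 66 x 0.479 0.543 y -0.214 -0.189
top 0.205 67 x 0.479 0.542 y -0.206 -0.189
top 0.215 166 x 0.485 0.539 y -0.211 -0.189
top 0.225 47 x 0.485 0.54 y -0.206 -0.19
top 0.235 5 x 0.488 0.539 y -0.198 -0.198
top 0.255 6 x 0.49 0.53 y -0.194 -0.193
443 475 242 279
```

```bash
cat > fit.py <<'E'
from h import *;from scipy.optimize import least_squares
def fit(c,cx,lo,hi,r):
    W=cloud(c);im=c["image"].astype(int)
    m=(np.hypot(W[...,0]-cx[0],W[...,1]-cx[1])<r+.006)&(np.hypot(W[...,0]-cx[0],W[...,1]-cx[1])>r-.006)&(W[...,2]>lo)&(W[...,2]<hi)&(im.min(-1)>90)&(np.ptp(im,axis=-1)<30)
    p=W[m];f=least_squares(lambda a:np.hypot(p[:,0]-a[0],p[:,1]-a[1])-r,cx,loss="soft_l1",f_scale=.001)
    return f.x.round(4),len(p),np.sqrt(np.mean(f.fun**2)).round(4)
if __name__=="__main__":
    for n in("side","top"):
        c=np.load(n+"1.npz")
        print(n,"spindle",fit(c,[.514,-.2115],.06,.126,.012),"sleeve",fit(c,[.513,-.211],.158,.188,.022))
E
python3 fit.py
```

```text
side spindle (array([ 0.516 , -0.2141]), 235, np.float64(0.0017)) sleeve (array([ 0.5149, -0.2133]), 212, np.float64(0.0017))
top spindle (array([ 0.5141, -0.2129]), 113, np.float64(0.0004)) sleeve (array([ 0.5125, -0.2115]), 113, np.float64(0.0004))
```

```bash
python3 -m jog '[[[-0.12,0.14,0],0,0.8],[[0,0,0],0,0.8],[[0,0,0],0,0.8],[[0,0,0],0,0.8]]'
python3 sl.py|head -2; python3 fit.py
```

```text
time_s: 10.5
position: [0.5146, -0.2134, 0.1482]
eef_rot: [0.706, 0.708, -0.0, -0.0]
ft_force: [0.3, 0.4, -2.9]
opening: 0.0427
grip_force: 61.6
t 10.50 pos [ 0.5146 -0.2134  0.1482] phi 1.573 q [-0.53  0.1   1.75  0.    1.29 -0.54] F [ 0.3  0.4 -2.9] open 0.0427 grip 61.6
  shift cm [ 0.09 -0.06  4.82] spin 0.002
side spindle (array([ 0.5161, -0.2145]), 227, np.float64(0.0017)) sleeve (array([ 0.5159, -0.2149]), 177, np.float64(0.0015))
top spindle (array([ 0.5141, -0.213 ]), 121, np.float64(0.0004)) sleeve (array([ 0.5136, -0.2136]), 116, np.float64(0.0014))
```

```bash
python3 -m jog '[[[0.04,0.03,1.5],0,0.8],[[0,0,0.8],0,0.8],[[0,0,0.8],0,0.8],[[0,0,0.8],0,0.8],[[0,0,0],0,0.8]]'
python3 -m jog '[[[0,0,1.5],0,0.8],[[0,0,1.5],0,0.8],[[0,0,1],0,0.8],[[0,0,0],0,0.8]]'
```

```text
time_s: 11.22
position: [0.5143, -0.2126, 0.1082]
eef_rot: [0.706, 0.708, -0.0, -0.001]
ft_force: [-0.7, -0.2, -3.4]
opening: 0.0427
grip_force: 61.6
time_s: 11.72
position: [0.514, -0.2125, 0.0677]
eef_rot: [0.706, 0.708, -0.0, -0.001]
ft_force: [1.2, -0.7, -2.1]
opening: 0.0429
grip_force: 61.6
```

Going on cleanly, with about 28 mm left.

```bash
python3 -m jog '[[[0,0,1],0,0.8],[[0,0,0.9],0,0.8],[[0,0,0.5],0,0.8],[[0,0,0.3],0,0.8],[[0,0,0],0,0.8]]'
python3 -m jog '[[[0,0,0.1],0,0.8],[[0,0,0.1],0,0.8],[[0,0,0],0,0.8]]'
```

```text
time_s: 12.35
position: [0.5148, -0.2129, 0.042]
eef_rot: [0.706, 0.708, -0.0, -0.0]
ft_force: [-1.4, -0.3, -2.7]
opening: 0.0426
grip_force: 61.7
time_s: 12.72
position: [0.5149, -0.213, 0.0402]
eef_rot: [0.706, 0.708, 0.0, 0.0]
ft_force: [0.1, 0.2, -2.6]
opening: 0.0424
grip_force: 61.7
```

```bash
python3 -m jog '[[[0,0,0.1],0,0.8],[[0,0,0.1],0,0.8],[[0,0,0],0,0.8]]'
python3 -m jog '[[[0,0,0],0,0.4],[[0,0,0],0,0.2],[[0,0,0],0,0],[[0,0,0],0,0],[[0,0,0],0,0]]'
python3 -m jog '[[[0,0,-2],0,0],[[0,0,-5],0,0],[[0,0,-5],0,0],[[0,0,-5],0,0],[[0,0,-3],0,0],[[4,0,0],0,0],[[5,0,0],0,0],[[5,0,0],0,0],[[5,0,0],0,0],[[5,0,0],0,0]]'
python3 - <<'E'
from fit import *;from station import *
# box frame: yaw 18.4deg
a=np.radians(18.4);bx=np.array([np.cos(a),np.sin(a)])
togo()
for n in("side","top"):
    c=camera(n);W=cloud(c)
    for lo,hi,r,t in((.06,.1,.022,"sleeve"),(.118,.127,.012,"spindle")): print(n,t,fit(c,[.5145,-.213],lo,hi,r))
    w=W[(np.hypot(W[...,0]-.5145,W[...,1]+.213)<.019)&(np.hypot(W[...,0]-.5145,W[...,1]+.213)>.0145)][:,2];w=w[(w>.09)&(w<.125)];print(n,"rim z",np.median(w).round(4),len(w))
E
```

```text
time_s: 13.1
position: [0.5151, -0.2131, 0.0395]
eef_rot: [0.706, 0.708, -0.0, 0.0]
ft_force: [-3.3, 2.1, 6.6]
opening: 0.0425
grip_force: 62.7
time_s: 13.72
position: [0.5149, -0.213, 0.0381]
eef_rot: [0.706, 0.708, -0.0, -0.0]
ft_force: [-0.6, -1.1, 0.6]
opening: 0.0859
grip_force: 0.0
time_s: 14.98
position: [0.5143, 0.0286, 0.2383]
eef_rot: [0.706, 0.708, 0.0, 0.0]
ft_force: [1.2, -0.2, -0.6]
opening: 0.0856
grip_force: 0.0
t 14.97 pos [0.5143 0.0286 0.2383] phi 1.573 q [-0.1  -0.07  1.75  0.    1.46 -0.1 ] F [ 1.2 -0.2 -0.6] open 0.0856 grip 0.0
side sleeve (array([ 0.5162, -0.2147]), 264, np.float64(0.0018))
side spindle (array([ 0.5165, -0.2158]), 36, np.float64(0.0021))
side rim z 0.108 64
top sleeve (array([ 0.5143, -0.2135]), 41, np.float64(0.0003))
top spindle (array([ 0.5143, -0.213 ]), 11, np.float64(0.0004))
top rim z 0.1109 108
```

Sleeve is home: rim at 110 mm, coaxial with the spindle. Now I'll turn the tool to the box's yaw.

```bash
python3 -m jog '[[[0,0,0],0.178,0],[[0,0,0],0.178,0],[[0,0,0],0.178,0],[[0,0,0],0.178,0],[[0,0,0],0.178,0],[[0,0,0],0.178,0],[[0,0,0],0.178,0],[[0,0,0],0,0]]'
python3 - <<'E'
from h import *;from station import *
togo([.4787,.242,.0855],np.radians(18.5))
for n in("side","top"):
    c=camera(n);W=cloud(c)
    w=W.reshape(-1,3);w=w[(np.hypot(w[:,0]-.4787,w[:,1]-.242)<.03)&(w[:,2]>.13)&(w[:,2]<.17)]
    print(n,len(w),np.percentile(w[:,2],[50,80,90,95]).round(4))
    t=w[w[:,2]>.14];print(cv2.minAreaRect((t[:,:2]*1000).astype(np.float32)))
    w=W.reshape(-1,3);w=w[(np.hypot(w[:,0]-.5264,w[:,1]-.258)<.11)&(w[:,2]>.085)&(w[:,2]<.115)]
    e=np.array([np.cos(.322),np.sin(.322)]);s=(w[:,:2]-[.5264,.2584])@e;q=(w[:,:2]-[.5264,.2584])@[-e[1],e[0]]
    print("lid s",np.percentile(s,[0.5,99.5]).round(4),"q",np.percentile(q,[.5,99.5]).round(4));k=(abs(s)<.04)&(abs(q)<.05);print("slope",np.polyfit(s[k],w[k,2],1).round(4))
E
```

```text
time_s: 16.08
position: [0.5145, 0.0262, 0.2381]
eef_rot: [0.987, 0.163, -0.0, 0.0]
ft_force: [0.3, 0.2, -0.1]
opening: 0.0856
grip_force: 0.0
t 16.07 pos [0.5145 0.0262 0.2381] phi 0.328 q [-0.1  -0.07  1.75 -0.    1.46  1.14] F [ 0.3  0.2 -0.1] open 0.0856 grip 0.0
  shift cm [  3.56 -21.58  15.25] spin 0.005
side 185 [0.1444 0.1466 0.1471 0.1481]
((478.72918701171875, 241.8625946044922), (16.50962257385254, 40.98128128051758), 19.822397232055664)
lid s [-0.0681  0.0664] q [-0.0765  0.0748]
slope [-0.0722  0.1036]
top 200 [0.1463 0.1478 0.1484 0.1488]
((478.62884521484375, 241.9193115234375), (15.697283744812012, 39.435646057128906), 18.325624465942383)
lid s [-0.0681  0.0669] q [-0.075   0.0742]
slope [-0.071   0.1041]
```

```bash
python3 -m jog '[[[0.6,-3.6,0],0,0],[[0.6,-3.6,0],0,0],[[0.6,-3.6,0],0,0],[[0.6,-3.6,0],0,0],[[0.6,-3.6,0],0,0],[[0.6,-3.6,0],0,0],[[0,0,3],0,0],[[0,0,3],0,0],[[0,0,0],0,0],[[0,0,0],0,0]]'
python3 - <<'E'
from h import *;from station import *
togo([.4787,.242,.083])
cv2.imwrite("pics/w4.png",cv2.resize(camera("wrist")["image"],(480,360)))
E
```

```text
time_s: 17.42
position: [0.4799, 0.2432, 0.1794]
eef_rot: [0.987, 0.163, 0.001, -0.0]
ft_force: [0.4, 0.2, 0.2]
opening: 0.0855
grip_force: 0.0
t 17.43 pos [0.4799 0.2432 0.1794] phi 0.328 q [ 0.32  0.02  1.77 -0.    1.35  1.57] F [0.4 0.2 0.2] open 0.0855 grip 0.0
  shift cm [-0.16  0.07  9.64]
```

View pics/w4.png

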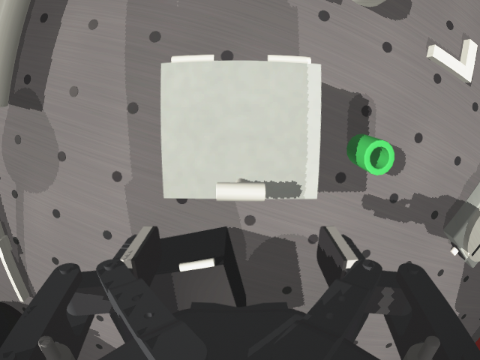

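The wrist view shows the grey flap squared up with the tool. The T-bar is at (240,191), midway between the open fingers, and the black box lies well below. Next I descend and pinch.

```bash
python3 -m jog '[[[-0.1,0.1,3],0,0],[[0,0,3],0,0],[[0,0,2],0,0],[[0,0,1.5],0,0],[[0,0,0],0,0],[[0,0,0],0,0.3],[[0,0,0],0,0.5],[[0,0,0],0,0.7],[[0,0,0],0,0.8],[[0,0,0],0,0.8]]'
python3 -m jog '[[[0,0,0],0,0.8],[[0,0,0],0,0.8],[[0,0,0],0,0.8]]'
python3 - <<'E'
from h import *
togo()
R=np.array;f=lambda t:np.array([-115*np.cos(t)+36*np.sin(t),115*np.sin(t)+36*np.cos(t)])
ts=np.linspace(.072,1.53,21);p=np.array([f(t) for t in ts])
for t,d in zip(ts[1:],np.diff(p,axis=0)/10): print(round(t,2),d.round(2))
E
```

```text
time_s: 18.73
position: [0.479, 0.2415, 0.0836]
eef_rot: [0.987, 0.163, 0.0, 0.0]
ft_force: [-0.6, -5.2, 2.0]
opening: 0.0387
grip_force: 60.6
time_s: 19.1
position: [0.4789, 0.2414, 0.0833]
eef_rot: [0.987, 0.163, 0.0, 0.0]
ft_force: [1.5, -5.2, 2.9]
opening: 0.0388
grip_force: 60.6
t 19.10 pos [0.4789 0.2414 0.0833] phi 0.327 q [ 0.32  0.12  1.86 -0.    1.16  1.56] F [ 1.5 -5.2  2.9] open 0.0388 grip 60.6
0.14 [0.35 0.8 ]
0.22 [0.41 0.78]
0.29 [0.46 0.75]
0.36 [0.52 0.71]
0.44 [0.57 0.67]
0.51 [0.62 0.63]
0.58 [0.66 0.58]
0.66 [0.7  0.53]
0.73 [0.74 0.48]
0.8 [0.77 0.42]
0.87 [0.8  0.37]
0.95 [0.82 0.31]
1.02 [0.84 0.25]
1.09 [0.86 0.18]
1.17 [0.87 0.12]
1.24 [0.88 0.06]
1.31 [ 0.88 -0.01]
1.38 [ 0.88 -0.07]
1.46 [ 0.87 -0.13]
1.53 [ 0.86 -0.2 ]
```

```bash
python3 -m jog '[[[0.35,0,-0.8],0,0.8],[[0.41,0,-0.78],0,0.8],[[0.46,0,-0.75],0,0.8],[[0.52,0,-0.71],0,0.8],[[0.57,0,-0.67],0,0.8],[[0,0,0],0,0.8]]'
python3 -m jog '[[[0.62,0,-0.63],0,0.8],[[0.66,0,-0.58],0,0.8],[[0.7,0,-0.53],0,0.8],[[0.74,0,-0.48],0,0.8],[[0.77,0,-0.42],0,0.8],[[0,0,0],0,0.8]]'
```

```text
time_s: 19.85
position: [0.4993, 0.2483, 0.1187]
eef_rot: [0.987, 0.162, -0.002, 0.001]
ft_force: [1.4, -5.1, -4.2]
opening: 0.0391
grip_force: 61.6
time_s: 20.6
position: [0.5322, 0.2593, 0.1449]
eef_rot: [0.987, 0.163, -0.002, 0.001]
ft_force: [0.4, -5.9, -2.0]
opening: 0.0387
grip_force: 62.6
```

Run:
```python
from h import *;from station import *
togo()
c=camera("side");cv2.imwrite("pics/s5.png",c["image"][120:400,130:400])
```

```text
t 20.60 pos [0.5322 0.2593 0.1449] phi 0.327 q [ 0.32  0.19  1.66 -0.    1.3   1.56] F [ 0.4 -5.9 -2. ] open 0.0387 grip 62.6
```

View pics/s5.png

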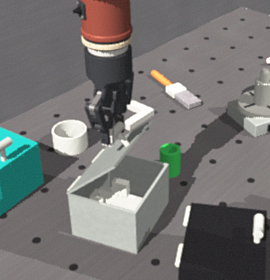

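The side view shows the flap about half open, held by its T-bar at (110,130), with the gauge visible inside at (122,190). I'll keep following the arc.

```bash
python3 -m jog '[[[0.8,0,-0.37],0,0.8],[[0.82,0,-0.31],0,0.8],[[0.84,0,-0.25],0,0.8],[[0.86,0,-0.18],0,0.8],[[0.87,0,-0.12],0,0.8],[[0,0,0],0,0.8]]'
python3 -m jog '[[[0.88,0,-0.06],0,0.8],[[0.88,0,0.01],0,0.8],[[0.88,0,0.07],0,0.8],[[0.87,0,0.13],0,0.8],[[0.86,0,0.2],0,0.8],[[0.4,0,0.1],0,0.8],[[0,0,0],0,0.8],[[0,0,0],0,0.8]]'
```

```text
time_s: 21.4
position: [0.5725, 0.2728, 0.1576]
eef_rot: [0.987, 0.163, -0.002, 0.001]
ft_force: [0.3, -6.6, -0.7]
opening: 0.0381
grip_force: 61.1
time_s: 22.4
position: [0.6186, 0.2883, 0.1544]
eef_rot: [0.987, 0.163, -0.0, 0.001]
ft_force: [2.2, -5.7, 1.8]
opening: 0.0383
grip_force: 59.8
```

```bash
python3 -m jog '[[[0,0,0],0,0.4],[[0,0,0],0,0.2],[[0,0,0],0,0.2],[[0,0,-2],0,0.2],[[0,0,-3],0,0.2],[[0,0,-4],0,0.2],[[0,0,-3],0,0.2],[[-4,0,0],0,0.2],[[-5,0,0],0,0.2],[[-5,0,0],0,0.2]]'
python3 -m jog '[[[-4,0,0],0,0.2],[[-4,0,0],0,0.2],[[0,0,0],0,0.2],[[0,0,0],0,0.2]]'
python3 - <<'E'
from h import *;from station import *
togo()
e=np.array([np.cos(.322),np.sin(.322)]);n_=np.array([-e[1],e[0]]);o=np.array([.5264,.2584])
for n in("side","top"):
    c=camera(n);W=cloud(c).reshape(-1,3);np.savez(n+"2.npz",**c)
    s=(W[:,:2]-o)@e;q=(W[:,:2]-o)@n_
    k=(abs(s)<.055)&(abs(q)<.062)&(W[:,2]>.03)&(W[:,2]<.093)
    for lo,hi in((.048,.065),(.075,.093)):
        t=k&(W[:,2]>lo)&(W[:,2]<hi)
        if t.sum()>3:print(n,lo,t.sum(),"s",np.percentile(s[t],[2,50,98]).round(4),"q",np.percentile(q[t],[2,50,98]).round(4),"z",np.percentile(W[t,2],[50,95]).round(4))
    f=(abs(q)<.06)&(s>.03)&(s<.12)&(W[:,2]>.11)&(W[:,2]<.24);
    if f.sum()>5:print(n,"flap s,z fit",np.polyfit(W[f,2],s[f],1).round(3),np.percentile(W[f,2],99).round(3))
a=np.load("top2.npz")["image"][180:310,140:290];b=np.load("side2.npz")["image"][230:390,180:330]
cv2.imwrite("pics/g6.png",np.hstack([cv2.resize(a,(400,347)),cv2.resize(b,(330,347))]))
E
```

```text
time_s: 23.65
position: [0.4848, 0.2441, 0.2763]
eef_rot: [0.987, 0.163, 0.001, -0.0]
ft_force: [0.8, 0.1, 0.0]
opening: 0.0684
grip_force: 0.0
time_s: 24.15
position: [0.411, 0.219, 0.2761]
eef_rot: [0.987, 0.163, 0.002, -0.0]
ft_force: [-0.3, 0.5, 0.4]
opening: 0.0681
grip_force: 0.0
t 24.15 pos [0.411  0.219  0.2761] phi 0.327 q [ 0.32 -0.22  1.81  0.    1.54  1.56] F [-0.3  0.5  0.4] open 0.0681 grip 0.0
side 0.048 296 s [-0.0417 -0.0042  0.0391] q [-0.0064  0.0017  0.0059] z [0.0572 0.0637]
side 0.075 180 s [-0.0183 -0.0049  0.0107] q [-0.0083  0.0031  0.0072] z [0.0875 0.0907]
side flap s,z fit [0.006 0.056] 0.225
top 0.048 152 s [-0.0517 -0.0192  0.0386] q [-0.0073 -0.0015  0.0057] z [0.0596 0.0632]
top 0.075 135 s [-0.0184 -0.0046  0.0108] q [-0.0073 -0.0014  0.0067] z [0.0896 0.0918]
top flap s,z fit [0.088 0.043] 0.227
```

View pics/g6.png

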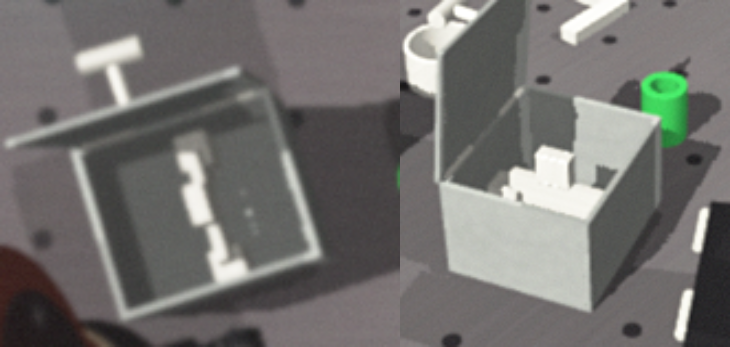

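The flap stands upright, top edge at 0.225 m. The gauge's grip block is at (197,203) in the top crop, centred near (0.523, 0.257), with its top at 0.090. I'll go over it with the fingers half closed.

```bash
python3 -m jog '[[[4,0,0],0,0.4],[[5,0,0],0,0.4],[[2.8,0,0],0,0.4],[[0,0,0],0,0.4],[[0,0,0],0,0.4]]'
python3 -c "
from h import *;togo([.5229,.2569,.0255],.322)"
```

```text
time_s: 24.88
position: [0.5216, 0.2564, 0.2738]
eef_rot: [0.987, 0.163, -0.001, 0.0]
ft_force: [0.3, -0.2, 0.9]
opening: 0.0511
grip_force: 0.0
t 24.88 pos [0.5216 0.2564 0.2738] phi 0.327 q [0.32 0.08 1.54 0.   1.53 1.57] F [ 0.3 -0.2  0.9] open 0.0511 grip 0.0
  shift cm [ 0.18 -0.   24.83] spin 0.005
```

```bash
python3 -m jog '[[[0.1,0,4],0.005,0.4],[[0,0,5],0,0.4],[[0,0,5],0,0.4],[[0,0,4],0,0.4],[[0,0,3],0,0.4],[[0,0,2],0,0.4],[[0,0,1],0,0.4],[[0,0,0],0,0.4],[[0,0,0],0,0.4]]'
python3 -c "
from h import *;togo([.5229,.2569,.0255],.322)"
```

```text
time_s: 26.0
position: [0.5238, 0.2572, 0.0359]
eef_rot: [0.987, 0.16, 0.001, -0.0]
ft_force: [-0.3, -0.1, -0.4]
opening: 0.0514
grip_force: 0.0
t 26.00 pos [0.5238 0.2572 0.0359] phi 0.322 q [0.32 0.28 1.77 0.   1.09 1.57] F [-0.3 -0.1 -0.4] open 0.0514 grip 0.0
  shift cm [-0.1   0.    1.04] spin -0.000
```

```bash
python3 -m jog '[[[0,0,0.9],0,0.5],[[0,0,0],0,0.6],[[0,0,0],0,0.75],[[0,0,0],0,0.9],[[0,0,0],0,1],[[0,0,0],0,1],[[0,0,0],0,1],[[0,0,0],0,1]]'
python3 -m jog '[[[0,0,-0.5],0,1],[[0,0,-1],0,1],[[0,0,-1.5],0,1],[[0,0,-1],0,1],[[0,0,0],0,1]]'
```

```text
time_s: 27.0
position: [0.523, 0.2569, 0.0258]
eef_rot: [0.987, 0.16, 0.0, -0.0]
ft_force: [0.6, -1.7, 2.7]
opening: 0.013
grip_force: 59.6
time_s: 27.62
position: [0.5239, 0.2573, 0.0672]
eef_rot: [0.987, 0.16, 0.001, -0.0]
ft_force: [0.1, 0.3, -2.8]
opening: 0.013
grip_force: 59.0
```

```bash
python3 -m jog '[[[0,0,-2],0,1],[[0,0,-3],0,1],[[0,0,-3],0,1],[[0,0,-3],0,1],[[0,0,-3],0,1],[[0,0,-1.5],0,1],[[0,0,0],0,1]]'
python3 -c "
from h import *;togo([.5143,-.213,.195])"
```

```text
time_s: 28.5
position: [0.5234, 0.2571, 0.222]
eef_rot: [0.987, 0.16, 0.001, -0.0]
ft_force: [0.8, 0.6, -4.2]
opening: 0.0128
grip_force: 59.0
t 28.50 pos [0.5234 0.2571 0.222 ] phi 0.322 q [ 0.32  0.1   1.61 -0.    1.43  1.57] F [ 0.8  0.6 -4.2] open 0.0128 grip 59.0
  shift cm [-15.74  44.31   2.66]
```

```bash
python3 -m jog '[[[-0.6,1.7,0],0,1],[[-1,2.8,0],0,1],[[-1.3,3.7,0],0,1],[[-1.3,3.7,0],0,1],[[-1.3,3.7,0],0,1],[[-1.3,3.7,0],0,1],[[-1.3,3.7,0],0,1],[[-1.3,3.7,0],0,1],[[-1.3,3.7,0],0,1],[[-1.3,3.7,0],0,1]]'
python3 -m jog '[[[-1.3,3.7,0],0,1],[[-1.1,3,0],0,1],[[-0.8,2,0],0,1],[[-0.5,1.2,0],0,1],[[0,0,0],0,1],[[0,0,0],0,1],[[0,0,0],0,1]]'
cat > ga.py <<'E'
from h import *;from station import *
togo([.5143,-.213,.195])
e=np.array([np.cos(.322),np.sin(.322)]);n_=np.array([-e[1],e[0]]);o=np.array([.5143,-.213])
for n in("side","top"):
    c=camera(n);W=cloud(c);im=c["image"].astype(int)
    s=(W[...,:2]-o)@e;q=(W[...,:2]-o)@n_;z=W[...,2]
    k=(im.min(-1)>80)&(np.ptp(im,axis=-1)<30)&(abs(s)<.07)&(abs(q)<.03)&(z>.15)&(z<.3)
    for lo,hi in((.15,.175),(.175,.2),(.2,.225),(.225,.25),(.25,.28)):
        t=k&(z>lo)&(z<hi)
        if t.sum()>5:print(n,lo,t.sum(),"s",np.percentile(s[t],[1,99]).round(4),"q",np.percentile(q[t],[2,50,98]).round(4),"z",np.percentile(z[t],[1,99]).round(4))
    cv2.imwrite(f"pics/{n}7.png",c["image"])
E
python3 ga.py
```

```text
time_s: 29.75
position: [0.515, -0.1064, 0.2187]
eef_rot: [0.987, 0.16, -0.001, -0.001]
ft_force: [0.0, -0.2, -4.2]
opening: 0.0131
grip_force: 59.0
time_s: 30.62
position: [0.5131, -0.2093, 0.2206]
eef_rot: [0.987, 0.161, 0.0, -0.0]
ft_force: [-0.7, -0.5, -3.9]
opening: 0.013
grip_force: 59.1
t 30.62 pos [ 0.5131 -0.2093  0.2206] phi 0.323 q [-0.53  0.03  1.68  0.    1.43  0.72] F [-0.7 -0.5 -3.9] open 0.0130 grip 59.1
  shift cm [-0.    0.39  2.56]
side 0.2 203 s [-0.0409  0.0449] q [-0.0005  0.0057  0.0108] z [0.2005 0.2248]
side 0.225 406 s [-0.0408  0.044 ] q [0.0019 0.0067 0.0116] z [0.2255 0.2497]
side 0.25 207 s [-0.0402  0.043 ] q [-0.0017  0.0075  0.0237] z [0.25   0.2791]
top 0.2 119 s [-0.0419  0.0428] q [0.0077 0.0087 0.0095] z [0.2012 0.2245]
top 0.225 188 s [-0.0423  0.0427] q [0.0078 0.0089 0.0098] z [0.2255 0.2494]
top 0.25 241 s [-0.0421  0.0425] q [0.0011 0.0067 0.0123] z [0.2501 0.277 ]
```

```bash
python3 -m jog '[[[0,0.44,0],0,1],[[0,0,0.8],0,1],[[0,0,1],0,1],[[0,0,0.7],0,1],[[0,0,0.3],0,1],[[0,0,0],0,1],[[0,0,0],0,1],[[0,0,0],0,1],[[0,0,0],0,1]]'
python3 ga.py
python3 - <<'E'
import cv2,numpy as np
a=cv2.imread("pics/side7.png");b=cv2.imread("pics/top7.png")
cv2.imwrite("pics/f8.png",np.hstack([cv2.resize(a,(400,300)),cv2.resize(b,(400,300))]))
E
```

```text
time_s: 31.85
position: [0.5144, -0.2145, 0.1928]
eef_rot: [0.987, 0.16, 0.0, 0.0]
ft_force: [-0.3, 0.8, -3.3]
opening: 0.013
grip_force: 59.1
t 31.85 pos [ 0.5144 -0.2145  0.1928] phi 0.322 q [-0.54  0.06  1.71 -0.    1.37  0.71] F [-0.3  0.8 -3.3] open 0.0130 grip 59.1
  shift cm [ 0.03 -0.14 -0.22]
side 0.15 17 s [-0.0386  0.0425] q [-0.0031 -0.0006  0.0045] z [0.171  0.1748]
side 0.175 217 s [-0.0418  0.0438] q [-0.0045  0.001   0.0072] z [0.1755 0.1998]
side 0.2 388 s [-0.0416  0.0433] q [-0.004   0.0014  0.0061] z [0.2003 0.2248]
side 0.225 155 s [-0.0403  0.0426] q [-0.0073  0.0046  0.0178] z [0.2251 0.2493]
side 0.25 58 s [-0.0135  0.0161] q [-0.0132  0.0075  0.019 ] z [0.2505 0.2675]
top 0.15 9 s [-0.043  0.041] q [0.0025 0.0034 0.0039] z [0.1717 0.1749]
top 0.175 119 s [-0.0417  0.0423] q [0.0025 0.0035 0.0042] z [0.1752 0.1998]
top 0.2 177 s [-0.0419  0.0423] q [0.0027 0.0036 0.0046] z [0.2006 0.2249]
top 0.225 196 s [-0.0421  0.0422] q [-0.004   0.0009  0.0078] z [0.2252 0.2468]
top 0.25 23 s [-0.0113  0.0149] q [-0.0024  0.0146  0.0209] z [0.2507 0.2791]
```

View pics/f8.png

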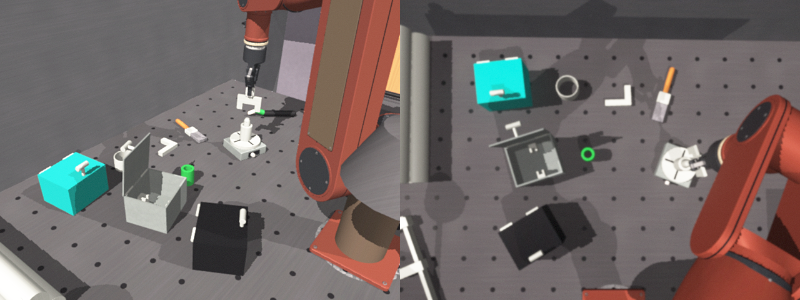

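The gauge at (249,102) is held upright and centred within about 1 mm over the spindle, its feet about 34 mm above the tip. The sleeve is home at (246,130), the flap stands open at (135,165), and the other things are where they were. I'm handing in.

```bash
python3 -m jog '[[[0,0,0],0,1],[[0,0,0],0,1],[[0,0,0],0,1],[[0,0,0],0,1]]' && python3 -c "
from station import *;print(finish_job())"
```

```text
time_s: 32.45
position: [0.5143, -0.2144, 0.1925]
eef_rot: [0.987, 0.16, -0.0, -0.0]
ft_force: [-0.8, -0.1, -3.6]
opening: 0.0128
grip_force: 59.1
the job is handed in; nothing more can be done
None
```

I handed the job in at 32.5 s: the sleeve is home on the faceplate, the flap stands open, and the gauge is held still and upright, centred about 34 mm above the spindle tip; my first try at gripping the sleeve missed and left it standing in place.

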